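# Pack the spare remote and tuck its carton shut

## Task

Pack the shorter of the two remotes from the bamboo caddy into the open carton: lay it flat on the carton's floor without dropping it, and let go of it. Then shut the carton's lid completely, with its end tab tucked down inside the carton behind the end wall. Leave the other things where they stand.

Things in the scene. Friction and masses are not known exactly. Their poses are not given: they have to be found in the camera images.
- caddy: Bamboo caddy, 120 x 240 mm base, fixed. Origin: centre of its underside; x = its depth away from its front, y = its width, z up. Three equal slots at y = -78, 0, +78 mm lean back 35 deg, tops towards +x: up along a slot is (0.574, 0, 0.819); things in it face (-0.819, 0, 0.574). Side cheeks reach 50 mm above the sideboard.
- slot (a point): Foot of the caddy's middle slot, where floor and back board meet, at caddy (-16, 0, 17) mm. Each slot is 72 mm wide and 34 mm from back board to front lip. Measured up along the lean from the slot floor, the back board rises 58 mm, the front lip 42 mm, the dividers 48 mm; all are 6 mm thick. A thing's foot rests on the slot floor, its back on the back board, loosely.
- short_remote: The remote to pack: matte black bar 128 x 38 x 18 mm, about 90 g, standing in one of the three slots (any). Origin: tail (foot) end, middle of the width, on the back face. x = along its length to the top end, y = width, z = out of the button face. It stands with x up along the slot and z out of the slot's front.
- remote_mid (a point): Centre of the short remote's volume (64 mm from its tail, 9 mm above its back face); same axes as the remote.
- long_remote: Bystander in another slot: silver remote bar 172 x 46 x 20 mm; origin and axes as for the short remote (tail end, mid-width, back face; x to its top). Leave it in its slot.
- torch: Bystander in the remaining slot: aluminium torch 150 mm long, tube 28 mm thick, the top 40 mm widening to a 36 mm head. Origin: tail end, on the line of the tube that lies on the back board; x along its length to the head, z towards the slot's front (axis at z = 14 mm). Leave it in its slot.
- carton: Cardboard carton, open on top, fixed. Origin: centre of its underside. Outside 152 (x) x 114 (y) x 49 mm high, walls and floor 3 mm, inside 146 x 108 x 46 mm deep. The lid hinges on the top edge of the wall at x = -76 mm, on the robot's side. The end wall that the tab goes behind has its inner face at x = +73 mm, its rim at z = 49 mm.
- lid (a joint): Angle of the carton's lid, rad: 0 = shut, flat on the rims (its stop); 1.57 = upright; more = leaning back towards the robot, at most 2.2. Starts at 1.65 to 1.95. Card panel 146 mm from hinge to crease, 114 mm wide, 3 mm thick (on the outer side of the hinge), 40 g. Stiff crease, 0.20 N m of friction: it stays where it is left, also when shut.
- lid_hinge (a point): Middle of the lid's hinge line, at carton (-76, 0, 49) mm. The line runs along the carton's y.
- tab (a joint): Fold of the tab at the lid's free end, rad: 0 = in the lid's plane, 1.57 = square to the lid towards the inside, stop at 1.95. Starts at 0.3 to 1.0. Weak crease, 0.009 N m of friction: it stays as folded. The tab strikes the end wall: below about 1.5 it catches on the rim or comes down outside; from about 1.65 it passes inside.
- crease (a point): Middle of the crease between lid and tab, 146 mm from the hinge, in mid-thickness. Shut, it is at carton x = +70 mm, z = 50.5 mm.
- tab_edge (a point): Middle of the tab's free edge, 24 mm from the crease. The tab is 104 mm wide at the crease, 92 mm at the edge, 2.5 mm thick.
- key_bowl: Bystander: stainless steel bowl with two keys, 120 mm across the rim, 48 mm high, loose. Origin: centre of its underside.
- ceramic_box: Bystander: round white ceramic box with a domed, knobbed lid (one piece), 94 mm across, 89 mm high, loose. Origin: centre of its underside.
Mind the look-alikes: they are no part of the job. Leave any blue or yellow look-alike of the short_remote alone.

How it is judged:
By the outcome, as a careful person would: the job done as asked, in the order asked, and still so for the second after the job is handed in, with the robot touching nothing.
It also fails if it takes over 72 s, if anything falls off the work surface, if the arm or the gripper's body presses on something with over 40 N, if the wrist force passes 120 N, or if a joint passes its speed limit or range.

## Robot

A 7-joint arm with a two-finger parallel gripper is mounted at the origin on the work surface. World frame = base frame: x ahead of the robot, y to its left, z up, the work surface at z = 0. Lengths are in m, angles in rad, forces in N, time in s.
With the tool pointing down it reaches from about 0.35 to 0.775 m from the base axis. Payload 3.1 kg.
Tool frame: the origin (TCP) lies midway between the tips of the shut fingers; the grasp point (between the pads) lies 19 mm behind it (manip.pinch_z is the distance from the TCP to the grasp point, in m); z points along the fingers, y is the line along which they close (so a half turn about z gives the same grasp; the last joint's range is limited). The gripper opens to 85 mm and grips with 20 to 120 N. Pads are 22 mm wide; open, the fingers measure 114 mm over their backs; the gripper's body (76 mm by 85 mm) begins 54 mm behind the grasp point. The pads swing forward as they close: fully open they stand 13 mm farther back than shut.
Start: joints at [-1.312, 0.311, 0.014, 1.512, -0.004, 1.319, -0.027], TCP at [0.163, 0.525, 0.231] pointing down, gripper open.
Joint ranges: [-2.7, 2.7], [-0.3, 1.91], [-1.27, 1.3], [0.12, 2.57], [-1.44, 4.58], [0.2, 2.03], [-3.05, 3.05]. Speed limits (rad/s): [2.79, 2.79, 3.14, 3.14, 3.14, 3.14, 3.14].

## Interface

Orientations are given as a unit quaternion [w, x, y, z].
In Python, from rig import manip gives the robot as it stands. Calls block until the motion is done:
- manip.reach(position, orientation): joint-space move of the TCP to a pose.
- manip.move_straight(position, rate=0.15, ori=None): straight line of the TCP; ori=None keeps the orientation; rate is the mean speed in m/s.
- manip.movej(angles): joint-space move.
- manip.move_gripper(opening, force=None): finger opening in m; force is the grip in N (None keeps the last); returns when the fingers have stopped.
- manip.sleep(seconds).
- manip.solve_ik(position, orientation): joint angles nearest the present ones, or None.
- manip.state(): the state.
- manip.grab_frame(name): name is "scene" or "top"; returns the picture (480x640x3 uint8, blue, green, red); there is no depth.
- manip.camera_model(name): a dict with "fovy" (degrees; the focal length in pixels is half the picture's height over the tangent of half this angle, whatever the lens; pixels are square), "cx", "cy" (the principal point, pixels), "pose" (4x4, takes a point from camera to world coordinates). Camera axes: x right, y down, z forward; pixel columns grow to the right and rows downward; lengths in m; the calibration is good to about 2 mm. A picture is of the moment at which its call begins. camera_model takes no time and is no camera call.
A pose or a line that the arm cannot do raises manip.IKError and nothing moves.
- manip.close_job(): hands the job in; it is judged then, once.
Trained networks look in the newest picture that a camera, given by its name, has taken for a name from the list of things; names that differ only in an ending like _2 or _b are one class to them, and where a whole thing is asked for, a point or a joint stands for the part that bears it (a point fixed in the world has none). Each returns a list of dicts, best first, with "score" (0 to 1); they miss things now and then, are a little off and sometimes report something else, mostly with a low value. They report only what shows in the picture. A call takes as long as a camera call. They do not tell look-alikes from the thing itself.
- manip.masks_of(camera, name): "mask" (480x640 bool, what is visible of it).
- manip.landmark_of(camera, name): "centre" ([x, y, z] in m, in world coordinates, good to about 4 mm: a listed point, or the origin of a listed thing).
The state is a dict: "t": time; "joints": joint angles; "qd": joint speeds; "joint_efforts": joint torques, N m; "eef_pos": TCP position; "ee_rot": TCP orientation; "force": force on the tool from outside, world axes, zero at the start; "torque": the same for the moment, N m; "width": finger opening in m; "grip_force": force on a finger pad.
Only numpy, scipy, OpenCV 4.12 (cv2) and the standard library are available. Lean on these libraries where they do the work, as an engineer would, in place of code of your own. Each camera call takes 0.05 s, during which the arm holds its last target. There are 200 camera calls.

## Working session

There is one attempt and no reset: what is moved stays moved. The work goes in short steps, each a Python script; the robot and the scene stay as the last script left them, time stands still between calls to the robot, and variables do not carry over. Pictures are saved under pics/ and viewed, at most 10 in all, crops included, and the job is handed in when it is done.

```bash
ls; mkdir -p pics
python3 - <<'E'
from rig import manip
import cv2, numpy as np
for c in ("scene","top"):
    cv2.imwrite(f"pics/{c}0.png", manip.grab_frame(c))
    m=manip.camera_model(c); print(c,m["fovy"],m["cx"],m["cy"],np.round(m["pose"],3).tolist())
    for n in ("caddy","slot","short_remote","remote_mid","long_remote","torch","carton","lid_hinge","crease","tab_edge","key_bowl","ceramic_box"):
        print(n,[(np.round(d["centre"],3).tolist(),round(d["score"],2)) for d in manip.landmark_of(c,n)])
s=manip.state();print(s["t"],s["ee_rot"],s["eef_pos"])
E
```

```text
pics
scene 43.16220780061231 327.1013841137348 241.99586080820976 [[-0.261, 0.619, -0.741, 1.557], [0.965, 0.156, -0.209, 0.39], [-0.013, -0.77, -0.638, 0.881], [0.0, 0.0, 0.0, 1.0]]
caddy [([0.564, 0.207, 0.001], 0.56)]
slot [([0.546, 0.213, 0.016], 0.9)]
short_remote [([0.564, 0.286, 0.017], 0.94), ([0.492, 0.493, 0.001], 0.87), ([0.597, 0.507, -0.006], 0.71)]
remote_mid [([0.442, 0.459, 0.009], 0.82), ([0.591, 0.282, 0.079], 0.57), ([0.615, 0.443, 0.009], 0.57)]
long_remote [([0.534, 0.133, 0.017], 0.73)]
torch [([0.591, 0.281, 0.076], 0.57)]
carton [([0.582, -0.23, -0.002], 0.57)]
lid_hinge [([0.508, -0.253, 0.044], 0.56)]
crease [([0.482, -0.254, 0.191], 0.6)]
tab_edge [([0.49, -0.256, 0.215], 0.7)]
key_bowl [([0.803, 0.001, -0.007], 0.69), ([0.494, -0.254, 0.213], 0.56)]
ceramic_box [([0.432, -0.014, -0.002], 0.85)]
top 51.65499633777236 320.66351156677234 243.53259694217593 [[0.002, -0.979, 0.202, 0.366], [-1.0, -0.0, 0.006, 0.087], [-0.006, -0.202, -0.979, 1.124], [0.0, 0.0, 0.0, 1.0]]
caddy [([0.559, 0.211, 0.003], 0.71), ([0.432, -0.015, -0.0], 0.64)]
slot [([0.542, 0.211, 0.016], 0.85), ([0.557, 0.21, -0.0], 0.47)]
short_remote [([0.494, 0.499, -0.001], 0.8), ([0.562, 0.288, 0.018], 0.72), ([0.597, 0.508, 0.003], 0.69), ([0.545, 0.212, 0.016], 0.33)]
remote_mid [([0.444, 0.46, 0.006], 0.74), ([0.616, 0.443, 0.01], 0.7), ([0.588, 0.28, 0.07], 0.66), ([0.558, 0.212, 0.001], 0.19)]
long_remote [([0.522, 0.131, 0.019], 0.89)]
torch [([0.544, 0.212, 0.016], 0.61)]
carton [([0.583, -0.235, -0.0], 0.74)]
lid_hinge [([0.508, -0.25, 0.053], 0.71)]
crease [([0.487, -0.252, 0.19], 0.97)]
tab_edge [([0.495, -0.252, 0.214], 0.71)]
key_bowl [([0.582, -0.23, 0.001], 0.34)]
ceramic_box [([0.429, -0.014, 0.001], 0.85)]
1.3 [1.10243885e-05 1.49786182e-01 9.88718413e-01 2.32902105e-06] [0.16293025 0.52531957 0.23130263]
```

View pics/scene0.png

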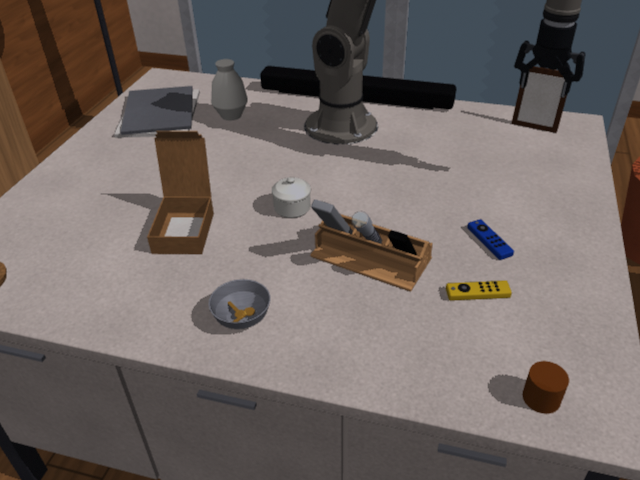

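View pics/top0.png

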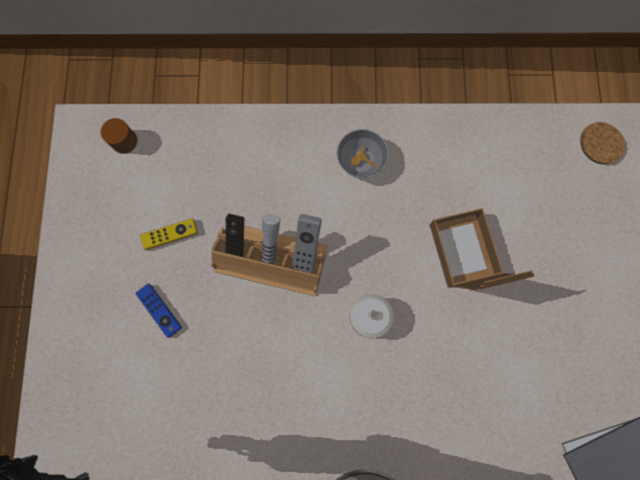

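The black bar at top px (234,234), scene px (401,242), stands in a caddy slot. The blue bar at top (158,310) and yellow bar at top (168,234) lie loose on the table, so they are look-alikes. The silver bar at top (307,243) is the long remote. Black matches the description. I'll confirm it in a crop and check reachability.

```bash
cat > h.py <<'E'
from rig import manip
import numpy as np, cv2
from scipy.spatial.transform import Rotation as R
def Rz(a): return R.from_euler('z',a).as_matrix()
CY,KY=-0.235,0.25
C0=np.array([.563,.2875,.017]); K0=np.array([.5825,-.2325,0])   # remote foot, carton origin
def frame(yaw,tilt,s=1):
    """tool z pitched 'tilt' forward from straight down, tool y = s * local y"""
    z=np.array([np.sin(tilt),0,-np.cos(tilt)]); y=np.array([0,s,0.])
    return Rz(yaw)@np.column_stack([np.cross(y,z),y,z])
def q(M): 
    x=R.from_matrix(M).as_quat(); return [x[3],x[0],x[1],x[2]]
UP=np.array([.574,0,.819]); OUT=np.array([-.819,0,.574])
def rem(x,z): return C0+Rz(CY)@(x*UP+z*OUT)      # caddy-slot coordinates -> world
def car(p): return K0+Rz(KY)@np.array(p,float)   # carton -> world
TILT=np.arctan2(.819,.574)
def ray(cam,u,v,z):
    m=manip.camera_model(cam); f=240/np.tan(np.radians(m["fovy"]/2)); P=np.array(m["pose"])
    d=P[:3,:3]@np.array([(u-m["cx"])/f,(v-m["cy"])/f,1]); o=P[:3,3]; return o+d*(z-o[2])/d[2]
def proj(cam,p):
    m=manip.camera_model(cam); f=240/np.tan(np.radians(m["fovy"]/2)); P=np.array(m["pose"])
    c=P[:3,:3].T@(np.array(p)-P[:3,3]); return np.array([m["cx"]+f*c[0]/c[2],m["cy"]+f*c[1]/c[2]])
E
python3 - <<'E'
from h import *
for s in (1,-1):
  for n,p,M in (("pre",rem(.095,.1),frame(CY,TILT,s)),("grip",rem(.095,.002),frame(CY,TILT,s)),("lift",rem(.19,.002),frame(CY,TILT,s)),
    ("mid",[.58,.15,.32],frame(0,0.5,s)),("above",car([.031,0,.15]),frame(KY,0,s)),("place",car([.031,0,.005]),frame(KY,0,s)),
    ("push",car([-.13,0,.16]),frame(KY,0,s)),("push2",car([.04,0,.052]),frame(KY,0,s))):
    j=manip.solve_ik(p,q(M)); print(s,n,np.round(p,3),None if j is None else np.round(j,2))
a=cv2.imread("pics/top0.png"); b=cv2.imread("pics/scene0.png")
for im,c in((a,"top"),(b,"scene")):
  k=cv2.resize(im,None,fx=4,fy=4,interpolation=cv2.INTER_CUBIC)
  def L(ps,col):
    cv2.polylines(k,[np.int32([proj(c,p)*4 for p in ps])],True,col,1)
  L([car([x,y,.049]) for x,y in((-.076,-.057),(.076,-.057),(.076,.057),(-.076,.057))],(0,255,0))
  yy=Rz(CY)@[0,.019,0]
  L([rem(0,.018)-yy,rem(.128,.018)-yy,rem(.128,.018)+yy,rem(0,.018)+yy],(0,0,255))
  if c=="top": o=np.hstack([k[780:1220,800:1320][:, :400],k[780:1220,1700:2100]])
  else: o=np.vstack([o,np.hstack([k[840:1160,1300:1700] if 0 else k[840:1000,1400:1800],k[840:1000,560:960]])])
cv2.imwrite("pics/crop1.png",o)
E
```

```text
1 pre [0.536 0.294 0.152] [-1.32  0.4   0.37  2.1   1.29  0.78 -0.69]
1 grip [0.614 0.275 0.096] [-1.27  0.6   0.53  2.04  1.44  0.55 -0.83]
1 lift [0.667 0.262 0.174] [-1.15  0.48  0.51  1.92  1.27  0.56 -0.47]
1 mid [0.58 0.15 0.32] [-0.87  0.04  0.5   1.74  0.2   0.91  1.11]
1 above [ 0.613 -0.225  0.15 ] [-0.14  0.68  0.8   1.35 -0.48  1.32  2.49]
1 place [ 0.613 -0.225  0.005] [-0.05  0.78  0.6   1.48 -0.48  1.03  2.49]
1 push [ 0.457 -0.265  0.16 ] [-0.34  0.55  1.2   1.71 -0.54  1.26  2.81]
1 push2 [ 0.621 -0.223  0.052] [-0.08  0.75  0.67  1.43 -0.49  1.13  2.48]
-1 pre [0.536 0.294 0.152] [-0.44  0.49 -0.72  2.06  1.53  1.21  2.39]
-1 grip [0.614 0.275 0.096] [-1.01  0.55  0.2   2.03  1.54  0.72  2.3 ]
-1 lift [0.667 0.262 0.174] [-0.48  0.47 -0.35  1.89  1.53  0.9   2.6 ]
-1 mid [0.58 0.15 0.32] [-0.61  0.04  0.23  1.73  0.22  0.92 -2.05]
-1 above [ 0.613 -0.225  0.15 ] [-0.27  0.79  1.1   1.35 -0.7   1.41 -0.51]
-1 place [ 0.613 -0.225  0.005] [-0.28  0.98  1.08  1.49 -0.89  1.21 -0.38]
-1 push [ 0.457 -0.265  0.16 ] [-0.21  0.44  0.95  1.71 -0.38  1.19 -0.48]
-1 push2 [ 0.621 -0.223  0.052] [-0.28  0.94  1.12  1.44 -0.85  1.3  -0.42]
```

View pics/crop1.png

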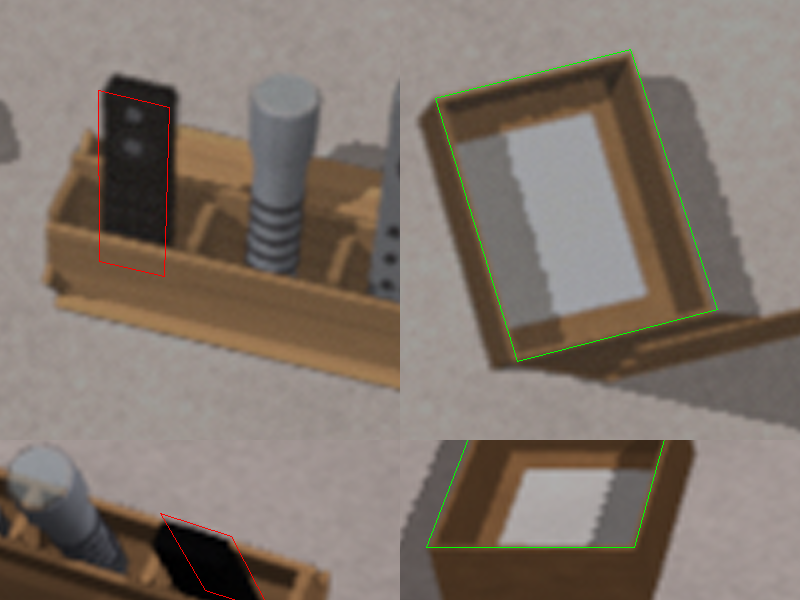

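The crop confirms a short matte-black bar standing in the caddy next to the torch. The carton outline fits. The remote overlay is a few mm off, so I'll fit it against both pictures.

```bash
cat > fit.py <<'E'
from h import *
import h
from scipy.optimize import minimize
K=4
D=[]
for c in("top","scene"):
    ms=manip.masks_of(c,"short_remote")if manip.grab_frame(c) is not None else 0
    u,v=proj(c,rem(.095,.018)).astype(int)
    m=[d["mask"] for d in ms if d["mask"][v-3:v+4,u-3:u+4].any()][0]
    D.append((c,cv2.resize(m.astype(np.float32),None,fx=K,fy=K,interpolation=cv2.INTER_LINEAR)>.5))
def sil(c,a,x0,lean):
    up=np.array([np.sin(lean),0,np.cos(lean)]);out=np.array([-np.cos(lean),0,np.sin(lean)])
    P=[C0+[a[0],a[1],0]+Rz(CY+a[2])@(x*up+z*out+[0,y,0]) for x in(x0,.128) for y in(-.019,.019) for z in(0,.018)]
    im=np.zeros((480*K,640*K),np.uint8)
    cv2.fillConvexPoly(im,cv2.convexHull(np.int32([(proj(c,p)+.5)*K for p in P])),1); return im>0
def cost(a):
    t=0
    for c,m in D: t+=(sil(c,a,.07,a[3])&~m).sum()+(m&~sil(c,a,0,a[3])).sum()
    return t/K/K
for fixed in(1,0):
    f=(lambda a:cost([a[0],a[1],a[2],np.radians(35)])) if fixed else cost
    x0=[.005,-.003,0]+([] if fixed else [np.radians(35)])
    S=np.vstack([x0]+[np.array(x0)+np.eye(len(x0))[i]*[.008,.008,.1,.1][i] for i in range(len(x0))])
    r=minimize(f,x0,method="Nelder-Mead",options=dict(initial_simplex=S)); print(fixed,np.round(r.x,4),round(r.fun,1),[int(m.sum()/16) for _,m in D])
E
python3 fit.py
```

```text
1 [-0.001   0.0002  0.0032] 56.6 [748, 386]Traceback (most recent call last):
  File "fit.py", line 24, in <module>
    r=minimize(f,x0,method="Nelder-Mead",options=dict(initial_simplex=S)); print(fixed,np.round(r.x,4),round(r.fun,1),[int(m.sum()/16) for _,m in D])
    res = _minimize_neldermead(fun, x0, args, callback, bounds=bounds,
                               **options)
    fxr = func(xr)
    fx = function(np.copy(x), *(wrapper_args + args))
  File "fit.py", line 18, in cost
    for c,m in D: t+=(sil(c,a,.07,a[3])&~m).sum()+(m&~sil(c,a,0,a[3])).sum()
                                                      ~~~^^^^^^^^^^^^
  File "fit.py", line 15, in sil
    cv2.fillConvexPoly(im,cv2.convexHull(np.int32([(proj(c,p)+.5)*K for p in P])),1); return im>0
                                                    ~~~~^^^^^
  File "h.py", line 21, in proj
    m=manip.camera_model(cam); f=240/np.tan(np.radians(m["fovy"]/2)); P=np.array(m["pose"])
ValueError: time passes only in moves, steps and waits
```

```bash
cat > a.py <<'E'
from h import *
def st(n): s=manip.state(); print(n,round(s["t"],1),np.round(s["eef_pos"],3),np.round(s["force"],1),round(s["width"],4),round(s["grip_force"],1))
M=frame(CY,TILT)
manip.move_gripper(.062,40)
manip.reach(rem(.1,.12),q(M)); st("pre")
manip.move_straight(rem(.098,.003),rate=.12); st("at")
manip.move_gripper(.0,40); st("grip")
cv2.imwrite("pics/grip_top.png",manip.grab_frame("top")); b=manip.grab_frame("scene")
cv2.imwrite("pics/grip.png",np.hstack([cv2.resize(b[150:310,300:460],None,fx=2.5,fy=2.5),cv2.resize(cv2.imread("pics/grip_top.png")[150:310,180:340],None,fx=2.5,fy=2.5)]))
E
python3 a.py
```

```text
pre 3.4 [0.523 0.298 0.168] [ 0.   1.  -0.1] 0.0626 0.0
at 4.5 [0.615 0.276 0.099] [ 1.   0.2 -0.3] 0.0616 0.0
grip 4.9 [0.615 0.276 0.099] [-3.3  0.6  3.8] 0.0371 44.2
```

View pics/grip.png

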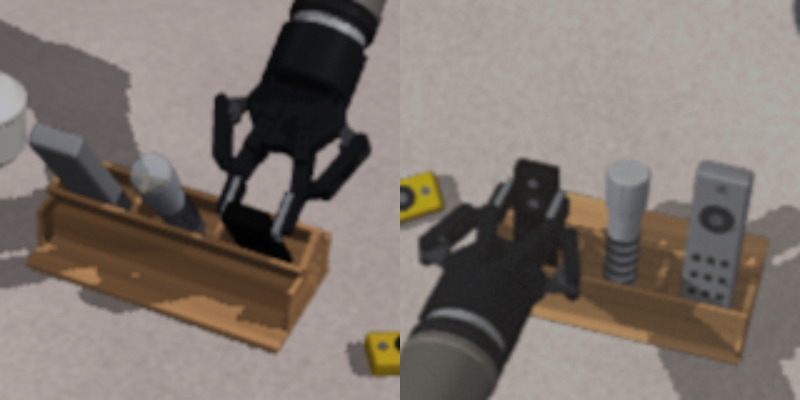

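The grip is on the black remote near its top end (scene crop 255,230). Neighbours are clear, so I'll lift and carry.

```bash
cat > b.py <<'E'
from h import *
from a2 import st
M=frame(CY,TILT)
manip.move_straight(rem(.2,.003),rate=.15); st("lift")
manip.move_straight([.60,.2,.33],rate=.2,ori=q(frame(-.1,.5))); st("up")
manip.reach(car([.034,0,.25]),q(frame(KY,0))); st("above")
manip.move_straight(car([.034,0,.12]),rate=.15); st("low"); print(np.round(manip.state()["joints"],2))
cv2.imwrite("pics/c_top.png",manip.grab_frame("top")); b=manip.grab_frame("scene")
cv2.imwrite("pics/c.png",np.hstack([cv2.resize(b[110:270,110:270],None,fx=2.5,fy=2.5),cv2.resize(cv2.imread("pics/c_top.png")[170:330,400:560],None,fx=2.5,fy=2.5)]))
E
cat > a2.py <<'E'
from h import *
E
grep '^def st' a.py >> a2.py; python3 b.py
```

```text
lift 5.8 [0.671 0.261 0.181] [-0.5  0.1 -1.9] 0.0367 43.7
up 7.2 [0.599 0.2   0.328] [-0.5  0.6 -1.3] 0.0366 43.7
above 8.8 [ 0.616 -0.222  0.25 ] [-0.2  0.   0.2] 0.0367 43.6
low 9.8 [ 0.616 -0.224  0.121] [ 0.5  0.1 -0.2] 0.037 43.6
[-0.    0.64  0.54  1.37 -0.33  1.22  2.38]
```

View pics/c.png

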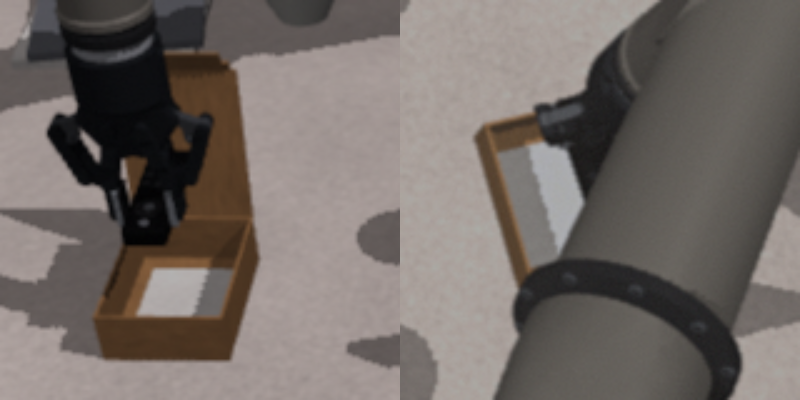

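The remote is held flat over the carton and the lid stands behind the wrist. Next I'll lower it in stages, checking the lid and the force.

```bash
cat > c.py <<'E'
from h import *
from a2 import st
def crease():
    for c in("scene","top"):
        manip.grab_frame(c)
        for n in("crease","tab_edge","remote_mid"): print(c,n,[(np.round(d["centre"],3).tolist(),round(d["score"],2)) for d in manip.landmark_of(c,n)][:3])
for z in(.06,.025):
    manip.move_straight(car([.034,0,z]),rate=.1); st(z)
crease()
b=manip.grab_frame("scene")
cv2.imwrite("pics/d.png",cv2.resize(b[90:290,90:290],None,fx=3,fy=3))
E
python3 c.py
```

```text
0.06 10.7 [ 0.616 -0.224  0.061] [ 0.   0.2 -0.6] 0.0366 43.6
0.025 11.2 [ 0.615 -0.224  0.025] [-0.2 -0.3 -0.3] 0.0372 43.6
scene crease [([0.485, -0.253, 0.187], 0.6)]
scene tab_edge [([0.546, 0.209, 0.019], 0.74), ([0.491, -0.254, 0.213], 0.56), ([0.548, 0.214, 0.018], 0.3)]
scene remote_mid [([0.442, 0.459, 0.009], 0.82), ([0.618, 0.442, 0.007], 0.68), ([0.584, -0.232, 0.033], 0.62)]
top crease []
top tab_edge [([0.494, -0.252, 0.212], 0.65)]
top remote_mid [([0.444, 0.46, 0.009], 0.86), ([0.619, 0.443, 0.012], 0.79), ([0.58, -0.233, 0.03], 0.55)]
```

View pics/d.png

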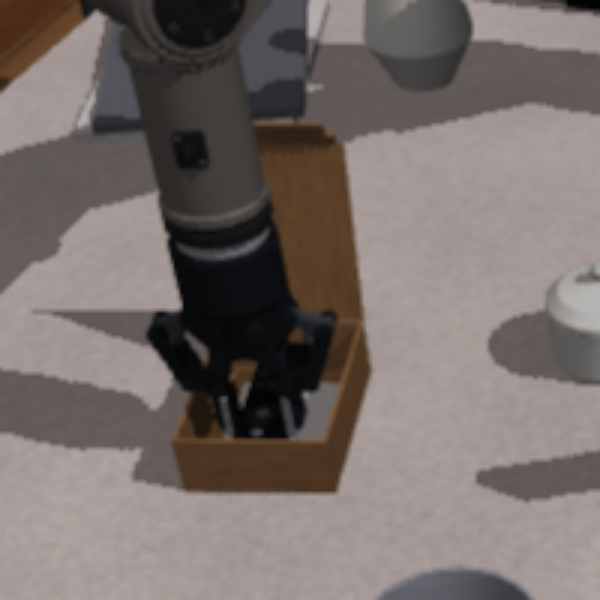

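The remote is centred in the carton and the lid has not moved. I'll ease it down to contact and release.

```bash
cat > d.py <<'E'
from h import *
from a2 import st
manip.move_straight(car([.034,0,.012]),rate=.05); manip.sleep(.2)
f0=manip.state()["force"][2]; z=.012
while z>.0005:
    z-=.001; manip.move_straight(car([.034,0,z]),rate=.02); manip.sleep(.1)
    f=manip.state()["force"][2]-f0; print(round(z,4),round(f,1))
    if f>3: break
st("down")
w=manip.state()["width"]
manip.move_gripper(w+.012); st("open")
manip.move_gripper(.062)
manip.move_straight(car([.034,0,.12]),rate=.12); st("up")
manip.move_straight(car([.034,0,.26]),rate=.25)
manip.grab_frame("scene")
print([np.round(d["centre"],3).tolist() for d in manip.landmark_of("scene","remote_mid")])
E
python3 d.py
```

```text
0.011 0.1
0.01 -0.6
0.009 -0.3
0.008 0.5
0.007 5.0
down 14.0 [ 0.616 -0.224  0.008] [-0.8  0.2  4.3] 0.0368 44.2
open 14.3 [ 0.615 -0.224  0.007] [ 0.5  0.5 -0. ] 0.0487 0.0
up 15.6 [ 0.615 -0.224  0.119] [0.1 1.2 0.1] 0.0618 0.0
[[0.585, -0.231, 0.016], [0.443, 0.459, 0.006], [0.616, 0.443, 0.006]]
```

```bash
cat > e.py <<'E'
from h import *
from a2 import st
q0=q(frame(KY,0)); cx,cz=-.099,.191
manip.move_gripper(0,30)
manip.reach(car([cx-.040,0,.27]),q0); st("behind-high"); print(np.round(manip.state()["joints"],2))
manip.move_straight(car([cx-.040,0,cz+.012]),rate=.15); st("behind")
manip.move_straight(car([cx+.020,0,cz+.012]),rate=.08); st("over")
manip.sleep(.2); f0=manip.state()["force"][2]
z=cz+.012
while z>cz-.006:
    z-=.001; manip.move_straight(car([cx+.020,0,z]),rate=.03); manip.sleep(.05)
    f=manip.state()["force"][2]-f0; print(round(z-cz,4),round(f,1),end="; ")
    if f>3: break
st("pressed")
manip.move_straight(car([cx+.020,0,.26]),rate=.2)
for c in("scene","top"):
    im=manip.grab_frame(c); cv2.imwrite(f"pics/e_{c}.png",im)
    for n in("crease","tab_edge"): print(c,n,[(np.round(d["centre"],3).tolist(),round(d["score"],2)) for d in manip.landmark_of(c,n)][:2])
E
python3 e.py
```

```text
behind-high 17.8 [ 0.449 -0.266  0.27 ] [ 0.7  0.2 -0.1] -0.0003 0.0
[-0.    0.26  0.64  1.54 -0.16  1.4   2.48]
behind 18.4 [ 0.449 -0.267  0.203] [ 0.5 -0.9 -0.1] -0.0004 0.0
over 19.3 [ 0.505 -0.252  0.203] [0.4 0.  0.9] -0.0001 0.0
0.011 0.7; 0.01 -0.2; 0.009 -0.2; 0.008 -0.9; 0.007 -0.4; 0.006 -0.2; 0.005 0.1; 0.004 0.2; 0.003 0.0; 0.002 -0.7; 0.001 -0.2; 0.0 0.5; -0.001 4.0; pressed 23.4 [ 0.506 -0.252  0.19 ] [-0.7  1.2  4.1] -0.0001 1.7
scene crease [([0.484, -0.256, 0.19], 0.88)]
scene tab_edge [([0.504, -0.25, 0.188], 0.77)]
top crease [([0.485, -0.249, 0.192], 0.7), ([0.521, 0.135, 0.018], 0.26)]
top tab_edge []
```

```bash
cat > f.py <<'E'
from h import *
from a2 import st
W,r=.011,.118
def tip(th,extra=0): 
    return car([-.076+r*np.cos(th)-.003*np.sin(th)-W, 0, .049+r*np.sin(th)+.003*np.cos(th)-extra])
if __name__=="__main__":
    manip.move_straight(car([-.165,0,.26]),rate=.25)
    manip.move_straight(car([-.165,0,.163]),rate=.2); st("behind")
    for th in np.arange(1.5,.34,-.115):
        manip.move_straight(tip(th),rate=.12)
    st("th %.2f"%th)
    for c in("scene","top"):
        im=manip.grab_frame(c); cv2.imwrite(f"pics/f_{c}.png",im)
        for n in("crease","tab_edge"): print(c,n,[(np.round(d["centre"],3).tolist(),round(d["score"],2)) for d in manip.landmark_of(c,n)][:2])
        if c=="scene": o=cv2.resize(im[130:270,110:250],None,fx=4,fy=4,interpolation=cv2.INTER_CUBIC)
    cv2.imwrite("pics/f.png",o)
E
python3 f.py
```

```text
behind 25.3 [ 0.424 -0.273  0.164] [ 0.  -1.   0.7] -0.0002 0.0
th 0.35 28.8 [ 0.604 -0.226  0.092] [ 0.5 -0.4  0.1] 0.0 0.0
scene crease [([0.644, -0.217, 0.096], 0.87)]
scene tab_edge [([0.641, -0.218, 0.077], 0.78), ([0.504, -0.253, 0.045], 0.6)]
top crease [([0.643, -0.215, 0.098], 0.84)]
top tab_edge []
```

View pics/f.png

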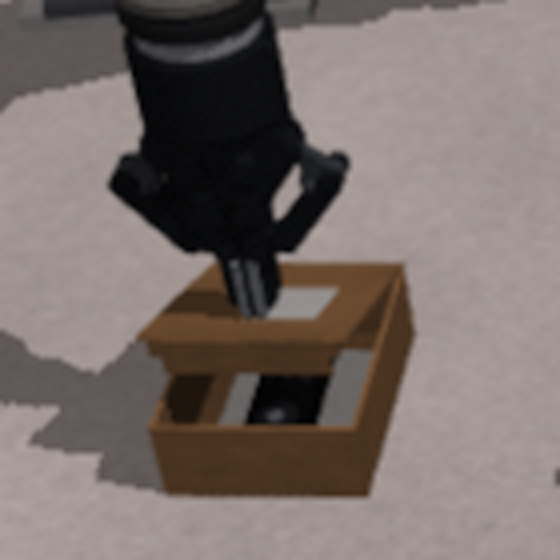

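The tab points down and inward behind the end wall, with its edge at about px (265,370), and the remote lies flat inside. I'll close on.

```bash
cat > g.py <<'E'
from f import *
for th in np.arange(.28,-.001,-.07):
    manip.move_straight(tip(th),rate=.08); f=manip.state()["force"]; print(round(th,2),np.round(f,1))
e=0
while e<.008:
    e+=.001; manip.move_straight(tip(0,e),rate=.03); manip.sleep(.05); f=manip.state()["force"][2]; print(e,round(f,1),end="; ")
    if f>12: break
st("shut")
manip.move_straight(car([.03,0,.2]),rate=.2)
manip.move_straight(car([-.15,.0,.3]),rate=.3)
ims=[]
for c in("scene","top"):
    im=manip.grab_frame(c)
    for n in("crease","tab_edge","lid_hinge"): print(c,n,[(np.round(d["centre"],3).tolist(),round(d["score"],2)) for d in manip.landmark_of(c,n)][:2])
    u,v=proj(c,car([0,0,.049])).astype(int); ims.append(cv2.resize(im[v-60:v+60,u-60:u+60],None,fx=3.3,fy=3.3,interpolation=cv2.INTER_CUBIC))
cv2.imwrite("pics/g.png",np.hstack(ims)); st("end")
E
python3 g.py
```

```text
0.28 [ 0.5 -0.3  0.4]
0.21 [ 0.8 -0.8 -0.4]
0.14 [-0.1 -0.3 -0.3]
0.07 [-0.1  1.3 -0.7]
0.0 [ 0.7 -0.6  1.8]
0.001 6.2; 0.002 10.1; 0.003 13.6; shut 31.3 [ 0.613 -0.225  0.052] [-3.9  1.9 13.6] 0.0001 6.7
scene crease [([0.65, -0.214, 0.046], 0.58)]
scene tab_edge [([0.644, -0.22, 0.026], 0.4), ([0.548, 0.21, 0.019], 0.27)]
scene lid_hinge [([0.508, -0.254, 0.044], 0.84)]
top crease [([0.651, -0.212, 0.051], 0.75)]
top tab_edge []
top lid_hinge [([0.505, -0.248, 0.051], 0.67)]
end 33.4 [ 0.438 -0.269  0.299] [-0.6  0.1 -0.5] 0.0 0.0
```

View pics/g.png

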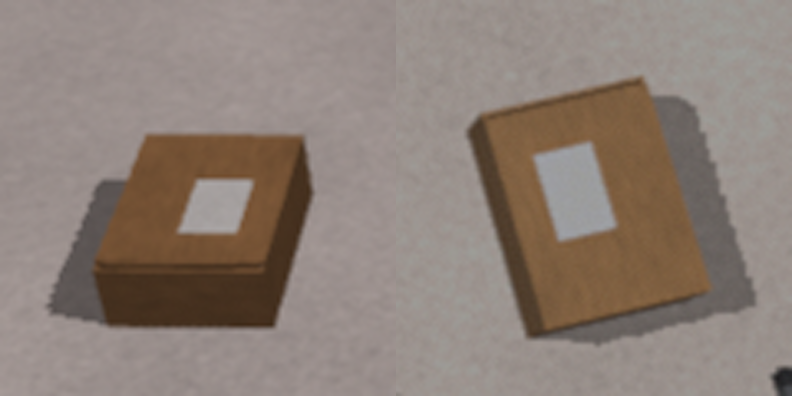

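The lid lies flat on the rims and the tab is hidden inside. The stop was felt at z = 52 mm, the shut lid's outer face, so I'm handing in.

```bash
python3 -c "
from rig import manip
print(manip.close_job())"
```

```text
the job is handed in; nothing more can be done
None
```

The short black remote lies flat in the carton, released. The lid is shut with its tab tucked behind the end wall, and the job is handed in at about 34 s of the 72 s allowed.

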